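# Swap the rolling pin in the spring-clip rail

### The arm

A 6-joint arm with a two-finger parallel gripper is mounted at the origin on the work surface. World frame = base frame: x ahead of the robot, y to its left, z up, the work surface at z = 0. Lengths are in m, angles in degrees, forces in N, time in s.
With the tool pointing down it reaches from about 0.3 to 0.875 m from the base axis. Payload 4.2 kg.
Tool frame: the origin (TCP) lies at the very end of the fingers, on their centre line; the grasp point (between the pads) lies 19 mm behind it; z points along the fingers, y is the line along which they close (so a half turn about z gives the same grasp; the last joint's range is limited). The gripper opens to 85 mm and grips with 20 to 120 N. Pads are 22 mm wide; open, the fingers measure 114 mm over their backs; the gripper's body (76 mm by 85 mm) begins 54 mm behind the grasp point. The pads swing forward as they close: fully open they stand 13 mm farther back than shut.
Start: joints at [-72.479, 18.312, 89.639, -0, 72.044, -1.146], TCP at [0.184, -0.545, 0.231] pointing down, gripper open.
Joint ranges: [-177.97, 177.97], [-48.28, 115.42], [12.27, 149.76], [-77.06, 257.06], [2.81, 150.46], [-146.56, 146.56]. Speed limits (degrees/s): [147.25, 147.25, 180, 180, 180, 180].

### API

Orientations are given as a 3x3 rotation matrix whose columns are the frame's x, y, z axes.
In Python, from cell import move_ptp, move_straight, movej, release, close_gripper, hold, solve_ik, read_state, grab_frame, PlanningError, hand_in gives the robot as it stands. Calls block until the motion is done:
- move_ptp(position, orientation): joint-space move of the TCP to a pose.
- move_straight(position, rotation=None, speed=0.15): straight line of the TCP; rotation=None keeps the orientation; speed is the mean speed in m/s.
- movej(angles): joint-space move.
- release() and close_gripper(grip_force=None): open the fingers fully, or close them until they stop; grip_force is the grip in N (None keeps the last).
- hold(seconds).
- solve_ik(position, orientation): joint angles nearest the present ones, or None.
- read_state(): the state.
- grab_frame(name): name is "scene" or "top" or "wrist"; returns a dict with "color" (480x640x3 uint8, red, green, blue), "fx", "fy", "cx", "cy" (pixels), "rvec" (rotation vector, rad) and "tvec" (3), from world to camera coordinates, as OpenCV has them. Camera axes: x right, y down, z forward; pixel columns grow to the right and rows downward; lengths in m; the calibration is good to about 2 mm. A picture is of the moment at which its call begins. There is no depth.
A pose or a line that the arm cannot do raises PlanningError and nothing moves.
- hand_in(): hands the job in; it is judged then, once.
The state is a dict: "time": time; "q": joint angles; "qvel": joint speeds; "tau": joint torques, N m; "tool_pos": TCP position; "ee_rot": TCP orientation; "wrist_force": force on the tool from outside, world axes, zero at the start; "torque": the same for the moment, N m; "gripper_width": finger opening in m; "grasp_force": force on a finger pad.
Only numpy, scipy, OpenCV 4.12 (cv2) and the standard library are available. Lean on these libraries where they do the work, as an engineer would, in place of code of your own. Each camera call takes 0.05 s, during which the arm holds its last target. There are 200 camera calls.

### The job

Change the dumpling rolling pin in the spring-clip rail: pull the worn dark wooden pin up out of its two clips and lay it (do not drop or throw it) flat on the floor of the orange wash crate. Then take the new white pin from its green rest and push it down into the same two clips until both have snapped over it and it sits fully home, centred along the rail; do not force it down any harder once it is home, and let go. Leave the sauce bottle, the pepper jar and the dipping bowl where they stand.

Things in the scene. Friction and masses are not known exactly. Their poses are not given: they have to be found in the camera images.
- rail: Fixed clip rail: steel plate 200 (x) x 75 (y) x 12 mm, two black V-saddle posts (24 mm along x) centred 60 mm either side of its middle along x, each between a pair of orange upright spring jaws with steel roller lips. Between the posts, 96 mm along x are open down to the plate. Origin: centre of the plate's underside, on the work surface; x along the seated pin's axis, z up.
- rail_seat (a point): Where the middle of a fully seated pin's axis lies: over the rail's centre, 55 mm above the work surface, where the saddles are a hard stop; axes as the rail's. Pushing in takes a peak of 8 to 20 N for both clips together, with the pin's axis 65 to 72 mm above the work surface; then the force falls away and the pin snaps down. Pulling it up out takes about as much.
- rail_lips (a point): Point midway between the two clips' mouths, over the rail's centre, at the height of the lips' roller axes: 65 mm above the work surface (lip tops 69 mm). The shut lips of a pair stand 20 mm apart across y; a pin set on them rests with its axis about 75 mm above the work surface.
- worn_pin: Worn rolling pin, plain dark brown wooden cylinder, diameter 26 mm, length 220 mm, red bands near its ends, 70 to 130 g. Starts seated in the clips. Origin: middle of its axis; x along its axis (either end may count as +x). It may roll, so its y and z mean nothing.
- new_pin: New rolling pin, plain white plastic cylinder, diameter 26 mm, length 220 mm, blue bands near its ends, 85 to 160 g. Starts lying in the green rest, its axis 45 mm above the work surface. Origin: middle of its axis; x along its axis. It may roll, so its y and z mean nothing.
- rest: Fixed green rest that holds the new pin: plate 200 (x) x 75 (y) x 12 mm with two V-saddle posts (24 mm along x) centred 60 mm either side of the middle along x, 96 mm open between them; no clips, the pin lifts straight out. Origin: centre of the underside; x along the pin.
- crate: Fixed orange wash crate, open on top, 300 (x) x 200 (y) x 60 mm high outside, walls 6 mm, floor 6 mm thick with four ribs along x (4 mm high, tops 10 mm above the work surface, at y = -60, -20, 20, 60 mm) that stop a pin lying along x from rolling; such a pin's axis is about 19 mm up. Origin: centre of the underside; x along its long side.
- sauce_bottle: Bystander: amber sauce bottle with a red cap, diameter 56 mm, 150 mm high. Origin: centre of its base.
- pepper_jar: Bystander: glass jar with a steel cap, diameter 52 mm, 85 mm high. Origin: centre of its base.
- dip_bowl: Bystander: white ceramic bowl, rim diameter 70 mm, 30 mm high. Origin: centre of its base.
Mind the look-alikes: they are no part of the job. Leave any turquoise or yellow look-alike of the rail alone.

How it is judged (in metres and radians):
On the way, in this order (a step that is already met when the one before it is completed fails the run):
1. the worn pin is pulled clear of the clips (z of worn_pin in the frame of rail_seat above 0.035 m), for 0.1 s.
2. the worn pin lies on the crate's floor, let go and at rest (x of worn_pin in the frame of crate between -0.05 and 0.05 m and y of worn_pin in the frame of crate between -0.085 and 0.085 m and z of worn_pin in the frame of crate between 0.01 and 0.035 m and angle between worn_pin's own x axis and vertical above 1.45 rad and contact force between the fingers and worn_pin below 0.3 N and linear speed of worn_pin below 0.05 m/s), for 0.2 s.
3. the new pin is lifted out of its rest (height (world z) of new_pin above 0.08 m), for 0.1 s.
4. the new pin is snapped home in both clips and let go (x of new_pin in the frame of rail_seat between -0.025 and 0.025 m and y of new_pin in the frame of rail_seat between -0.004 and 0.004 m and z of new_pin in the frame of rail_seat between -0.004 and 0.004 m and angle between the x axis of new_pin and the x axis of rail, either way round below 0.06 rad and contact force between the fingers and new_pin below 0.3 N), for 0.2 s.
At the end, for the whole second after the job is handed in: New pin in both clips: middle within 25 mm of the rail centre along it, 4 mm across and in height, axis within 0.06 rad. Worn pin flat in the crate: within 50 mm along and 85 mm across of its centre, axis 10 to 35 mm up. Both released, at rest; bystanders moved under 20 mm (all of step 4 and x of worn_pin in the frame of crate between -0.05 and 0.05 m and y of worn_pin in the frame of crate between -0.085 and 0.085 m and z of worn_pin in the frame of crate between 0.01 and 0.035 m and angle between worn_pin's own x axis and vertical above 1.45 rad and contact force between the fingers and worn_pin below 0.3 N and linear speed of each of worn_pin, new_pin below 0.02 m/s); the robot touches nothing.
It fails at once if the amber sauce bottle is moved by 20 mm or more or tipped (distance of sauce_bottle from where it was at the start of the episode above 0.02 m or angle between sauce_bottle's own z axis and vertical above 0.3 rad).
It fails at once if the pepper jar is moved by 20 mm or more or tipped (distance of pepper_jar from where it was at the start of the episode above 0.02 m or angle between pepper_jar's own z axis and vertical above 0.3 rad).
It fails at once if the white dipping bowl is moved by 20 mm or more or tipped (distance of dip_bowl from where it was at the start of the episode above 0.02 m or angle between dip_bowl's own z axis and vertical above 0.3 rad).
It fails at once if the new pin is forced against the rail with over 100 N of contact force (contact force between new_pin and rail above 100 N).
It fails at once if the worn pin is dropped or thrown (free of the fingers and faster than 0.9 m/s, a fall of about 40 mm) (contact force between the fingers and worn_pin below 0.01 N and linear speed of worn_pin above 0.9 m/s).
It also fails if it takes over 64 s, if anything falls off the work surface, if the arm or the gripper's body presses on something with over 40 N, if the wrist force passes 120 N, or if a joint passes its speed limit or range.

## Working session

There is one attempt and no reset: what is moved stays moved. The work goes in short steps, each a Python script; the robot and the scene stay as the last script left them, time stands still between calls to the robot, and variables do not carry over. Pictures are saved under pics/ and viewed, at most 10 in all, crops included, and the job is handed in when it is done.

```bash
ls; mkdir -p pics; python3 - <<'E'
from cell import *
import cv2
for n in("top","scene"):
    f=grab_frame(n); cv2.imwrite(f"pics/{n}0.png",f["color"][:,:,::-1])
    print(n,f["fx"],f["cx"],f["cy"],f["rvec"],f["tvec"])
s=read_state();print(s["time"],s["ee_rot"],s["wrist_force"])
E
```

```text
pics
top 521.4099789814015 318.84910503574616 237.01775084170174 [ 2.00035618 -2.23210151  0.22065725] [0.12155954 0.50356644 0.9668091 ]
scene 508.063017198791 319.59505047712156 242.2488779196995 [ 1.57496062  1.81491385 -0.87365882] [ 0.0060077  -0.25609572  1.43570528]
0.1 [[ 9.47394533e-01  3.20067780e-01 -4.63624944e-04]
 [ 3.20068110e-01 -9.47393240e-01  1.56652545e-03]
 [ 6.21591865e-05 -1.63250921e-03 -9.99998666e-01]] [0.63105445 0.80143887 0.63892655]
```

View pics/top0.png

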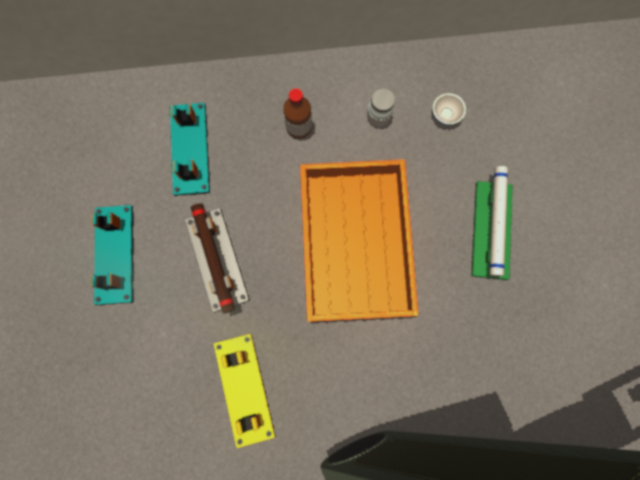

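View pics/scene0.png

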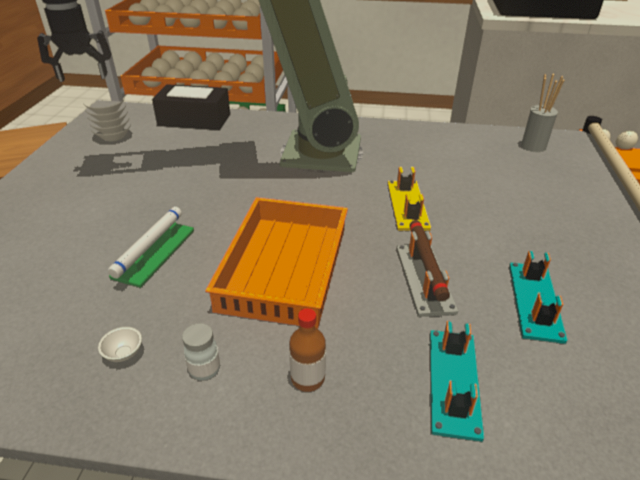

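Rail candidates in the top view are the grey steel plate at (216,260) holding the dark pin, the yellow one at (244,390), and turquoise ones at (190,148) and (113,254). Only the grey one has the steel plate and the dark pin, so I take that one. The new white pin is at (499,222) on the green rest, and the crate is at (358,240). I'll confirm with an enlarged crop.

```bash
cat > h.py <<'E'
import numpy as np, cv2
from cell import *
def back(f,uv,z):
    K=np.array([[f["fx"],0,f["cx"]],[0,f["fy"],f["cy"]],[0,0,1]])
    R=cv2.Rodrigues(np.array(f["rvec"],float))[0]; t=np.array(f["tvec"],float)
    c=-R.T@t; d=R.T@np.linalg.solve(K,np.array([*uv,1.]))
    return c+d*(z-c[2])/d[2]
E
python3 - <<'E'
from h import *
f=grab_frame("top"); im=f["color"]; hsv=cv2.cvtColor(im,cv2.COLOR_RGB2HSV).astype(int); H,S,V=hsv[...,0],hsv[...,1],hsv[...,2]
def blobs(name,m,roi,z,minA=8):
    x0,y0,x1,y1=roi; mm=np.zeros(m.shape,np.uint8); mm[y0:y1,x0:x1]=m[y0:y1,x0:x1]
    n,l,st,c=cv2.connectedComponentsWithStats(mm)
    for i in range(1,n):
        if st[i,4]<minA: continue
        pts=np.argwhere(l==i)[:,::-1].astype(np.float32); r=cv2.minAreaRect(pts); 
        b=cv2.boxPoints(r)
        print(name,st[i,4],np.round(c[i],1),"w",np.round(back(f,c[i],z),4),"box",np.round([back(f,p,z)[:2] for p in b],4).tolist())
blobs("red",((H<6)|(H>174))&(S>190)&(V>100),(180,190,250,320),.055)
blobs("blue",(H>105)&(H<130)&(S>80),(470,150,530,290),.045)
blobs("white",(S<60)&(V>150),(470,150,530,290),.045,30)
blobs("steel",(S<35)&(V>125),(180,190,255,320),.012,30)
blobs("green",(H>50)&(H<75)&(S>120),(460,150,530,290),.012,30)
blobs("crate",(H>5)&(H<20)&(S>180)&(V>60),(290,150,430,330),.06,100)
for n,p,z in[("bottle",(299,132),0),("jar",(379,119),.0),("bowl",(449,110),.02)]: print(n,back(f,p,z))
a=cv2.resize(im[195:320,175:260],None,fx=4.5,fy=4.5,interpolation=cv2.INTER_CUBIC)
b=cv2.resize(im[160:285,460:545],None,fx=4.5,fy=4.5,interpolation=cv2.INTER_CUBIC)
cv2.imwrite("pics/crop.png",np.hstack([a,b])[:,:,::-1])
E
```

```text
red 61 [197.7 211.6] w [0.5898 0.2969 0.055 ] box [[0.595, 0.3076], [0.597, 0.287], [0.5846, 0.2855], [0.5827, 0.306]]
red 35 [225.7 301.3] w [0.4086 0.2552 0.055 ] box [[0.4099, 0.2651], [0.4138, 0.2471], [0.4074, 0.2455], [0.4035, 0.2635]]
blue 34 [500.5 174.1] w [ 0.6034 -0.3112  0.045 ] box [[0.6068, -0.3006], [0.6043, -0.3226], [0.6002, -0.3218], [0.6026, -0.2999]]
blue 37 [496.6 265.1] w [ 0.4219 -0.2709  0.045 ] box [[0.4253, -0.2605], [0.423, -0.2817], [0.4172, -0.2806], [0.4195, -0.2594]]
white 86 [501.7 168.6] w [ 0.6144 -0.3155  0.045 ] box [[0.6086, -0.303], [0.6232, -0.3056], [0.6205, -0.3296], [0.606, -0.3269]]
white 1060 [499.2 219.8] w [ 0.5105 -0.292   0.045 ] box [[0.4274, -0.2613], [0.6014, -0.2997], [0.5976, -0.3241], [0.4238, -0.2848]]
white 90 [497.  270.7] w [ 0.4111 -0.2697  0.045 ] box [[0.4195, -0.2594], [0.417, -0.2825], [0.4035, -0.2801], [0.406, -0.2571]]
steel 33 [215.2 211.2] w [0.5987 0.2705 0.012 ] box [[0.6012, 0.2799], [0.6106, 0.269], [0.5954, 0.2567], [0.586, 0.2676]]
steel 322 [233.6 268.9] w [0.4756 0.242  0.012 ] box [[0.5375, 0.2659], [0.5409, 0.2498], [0.4174, 0.2217], [0.4143, 0.2374]]
green 1392 [481.8 229.1] w [ 0.5016 -0.2656  0.012 ] box [[0.4103, -0.2303], [0.602, -0.272], [0.5968, -0.3041], [0.4054, -0.2613]]
green 348 [507.8 233.7] w [ 0.4864 -0.3164  0.012 ] box [[0.3996, -0.2846], [0.5882, -0.3357], [0.5849, -0.3517], [0.3965, -0.3001]]
crate 16596 [357.4 240.7] w [ 0.4967 -0.0072  0.06  ] box [[0.6619, 0.0874], [0.6494, -0.1296], [0.3427, -0.1001], [0.3549, 0.104]]
bottle [0.75658684 0.0821665  0.        ]
jar [ 0.76718803 -0.09173561  0.        ]
bowl [ 0.76235103 -0.23810874  0.02      ]
```

View pics/crop.png

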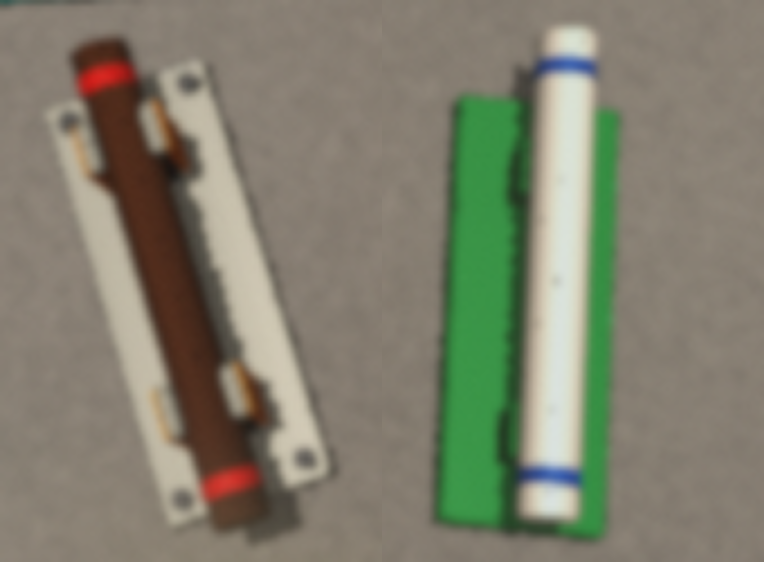

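The crop confirms it: the left half shows the dark pin with red bands in the grey steel plate, with corners at crop (45,112), (203,60), (332,470) and (172,526). The right half shows the white pin with blue bands on the green rest, with corners at (457,95), (620,112), (605,540) and (437,520).

```bash
python3 - <<'E'
from h import *
f=grab_frame("top")
def fit(name,px,z):
    w=np.array([back(f,p,z)[:2] for p in px]); a=(w[0]+w[1]-w[2]-w[3])/2; b=(w[0]+w[3]-w[1]-w[2])/2
    print(name,w.mean(0).round(4),"yaw",np.degrees(np.arctan2(a[1],a[0])).round(2),np.degrees(np.arctan2(b[1],b[0])).round(2)-90,"LxW",np.linalg.norm(a).round(4),np.linalg.norm(b).round(4))
c=lambda L,x0,y0,xo:[(x0+(x-xo)/4.5-.4,y0+y/4.5-.4) for x,y in L]
fit("rail",c([(45,112),(203,60),(332,470),(172,526)],175,195,0),.012)
fit("rest",c([(457,95),(620,112),(605,540),(437,520)],460,160,382.5),.012)
fit("crate",[(301,166),(405,160),(417,313),(309,321)],.06)
for n,p,z in [("worn",[(100,40),(240,528)],.055)]: 
  w=np.array([back(f,q,z)[:2] for q in c(p,175,195,0)]);print(n,w,w.mean(0),np.linalg.norm(w[0]-w[1]))
for n,a,b in[("worn bands",(.5898,.2969),(.4086,.2552)),("new bands",(.6034,-.3112),(.4219,-.2709))]:
  a,b=np.array(a),np.array(b);print(n,(a+b)/2,np.degrees(np.arctan2(*(a-b)[::-1])),np.linalg.norm(a-b))
E
```

```text
rail [0.5001 0.2753] yaw 12.86 12.900000000000006 LxW 0.1972 0.0743
rest [ 0.4994 -0.287 ] yaw -12.31 -12.86 LxW 0.1981 0.0745
crate [ 0.5024 -0.0089] yaw -3.45 -2.469999999999999 LxW 0.3037 0.2053
worn [[0.60635467 0.29764592]
 [0.38821354 0.25240771]] [0.49728411 0.27502682] 0.2227825113689054
worn bands [0.4992  0.27605] 12.959971869598098 0.18593636008053935
new bands [ 0.51265 -0.29105] -12.518779861488934 0.18592025172100005
```

```bash
cat >> h.py <<'E'
def down(yaw):
    best=None
    a=np.radians(yaw); d=np.array([np.cos(a),np.sin(a),0]); z=np.array([0,0,-1.])
    return np.column_stack([d,np.cross(z,d),z])
def choose(p,yaw):
    q0=np.array(read_state()["q"]); c=[]
    for y in(yaw,yaw+180):
        q=solve_ik(p,down(y))
        if q is not None: c.append((np.abs(np.array(q)-q0).max(),y))
    return down(min(c)[1])
def st(m=""):
    s=read_state(); print(m,"t",round(s["time"],2),"p",np.round(s["tool_pos"],4),"F",np.round(s["wrist_force"],1),"T",np.round(s["torque"],2),"w",round(s["gripper_width"],4),"g",np.round(s["grasp_force"],1)); return s
RAIL=np.array([.4998,.2755]); CR=np.array([.5024,-.0089]); NEW=np.array([.5127,-.2910])
E
python3 - <<'E'
from h import *
R=choose([*RAIL,.2],12.9)
move_ptp([*RAIL,.17],R); st("above")
move_straight([*RAIL,.044]); st("at")
close_gripper(100); hold(.2); st("grip")
move_straight([*RAIL,.064],speed=.04); st("up20")
move_straight([*RAIL,.17]); st("up")
f=grab_frame("top"); cv2.imwrite("pics/t1.png",f["color"][:,:,::-1])
E
```

```text
above t 3.28 p [0.5002 0.2748 0.1701] F [-0.3  0.2 -0.3] T [-0.01 -0.02  0.  ] w 0.0856 g 0.0
at t 4.28 p [0.5005 0.2758 0.0448] F [-0.8  0.5  0.4] T [-0.06 -0.02 -0.03] w 0.0858 g 0.0
grip t 5.08 p [0.5001 0.2751 0.0448] F [-0.6 -2.7  5.4] T [-0.45  0.14  0.02] w 0.0233 g 97.8
up20 t 5.72 p [0.5005 0.276  0.0651] F [ 0.9 -1.2 -0.2] T [-0.12 -0.06 -0.  ] w 0.0227 g 100.5
up t 6.58 p [0.4991 0.2752 0.169 ] F [ 0.8  0.1 -0.7] T [-0.    0.03 -0.  ] w 0.0226 g 100.6
```

View pics/t1.png

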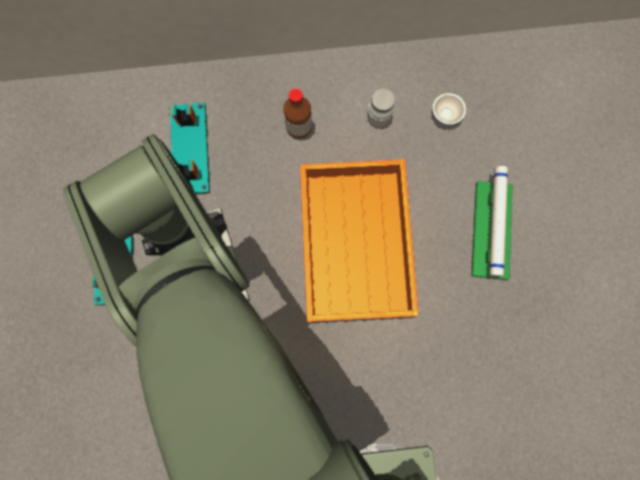

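The arm hides the pin in this view, and the 22.6 mm width doesn't show clearly that it is held. I'll check with the wrist and scene cameras.

```bash
python3 - <<'E'
from h import *
a=grab_frame("wrist")["color"]; b=grab_frame("scene")["color"]
a=cv2.resize(a,(400,300)); b=cv2.resize(b[130:340,330:610],(400,300))
cv2.imwrite("pics/t2.png",np.hstack([a,b])[:,:,::-1]); st()
E
```

```text
t 6.73 p [0.4992 0.2752 0.1687] F [ 0.  -0.2 -0.7] T [ 0.04 -0.01 -0.02] w 0.0224 g 100.6
```

View pics/t2.png

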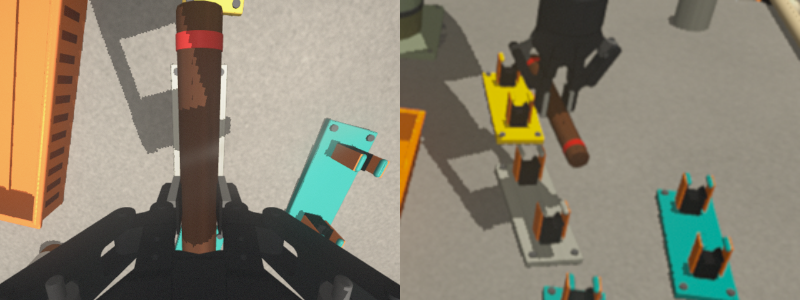

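The pin is held level in the fingers (wrist half, pin along x≈200), and the rail is empty (scene half, around (540,215)). Next I'll lay it in the crate.

```bash
python3 - <<'E'
from h import *
R=choose([*CR,.15],-3.0)
move_ptp([*CR,.13],R)
move_straight([*CR,.03]); s=st("low"); F0=s["wrist_force"][2]
for z in(.025,.021,.018,.015,.013):
    move_straight([*CR,z],speed=.02); s=st(z)
    if abs(s["wrist_force"][2]-F0)>4: break
hold(.2); release(); hold(.3); st("open")
move_straight([*CR,.14]); st("up")
f=grab_frame("wrist");g=grab_frame("scene")["color"]
cv2.imwrite("pics/t3.png",np.hstack([cv2.resize(f["color"],(400,300)),cv2.resize(g[180:330,200:400],(400,300))])[:,:,::-1])
E
```

```text
low t 8.66 p [ 0.5032 -0.0085  0.0306] F [-0.4  0.1 -1.3] T [ 0.07 -0.02  0.01] w 0.0226 g 100.5
0.025 t 9.06 p [ 0.5024 -0.009   0.0252] F [-0.6  0.  -1.3] T [ 0.03 -0.01  0.04] w 0.023 g 100.5
0.021 t 9.41 p [ 0.5023 -0.0089  0.0208] F [-0.2 -0.2 -0.5] T [-0.04 -0.01 -0.05] w 0.0228 g 100.5
0.018 t 9.71 p [ 0.5023 -0.0089  0.0178] F [ 0.2 -0.  -1.6] T [ 0.02 -0.02 -0.05] w 0.0227 g 100.5
0.015 t 10.01 p [ 0.5023 -0.0089  0.0148] F [-0.7  0.1 -0.3] T [-0.03 -0.01 -0.03] w 0.0227 g 100.5
0.013 t 10.26 p [ 0.5023 -0.0089  0.0129] F [-0.  -0.6 -0.5] T [-0.04  0.01  0.01] w 0.0227 g 100.5
open t 11.39 p [ 0.5024 -0.0089  0.013 ] F [0.1 0.6 0.3] T [-0.05  0.02  0.  ] w 0.0852 g 0.0
up t 12.39 p [ 0.5017 -0.0089  0.1392] F [0.3 0.  0.4] T [ 0.02 -0.04 -0.04] w 0.0855 g 0.0
```

View pics/t3.png

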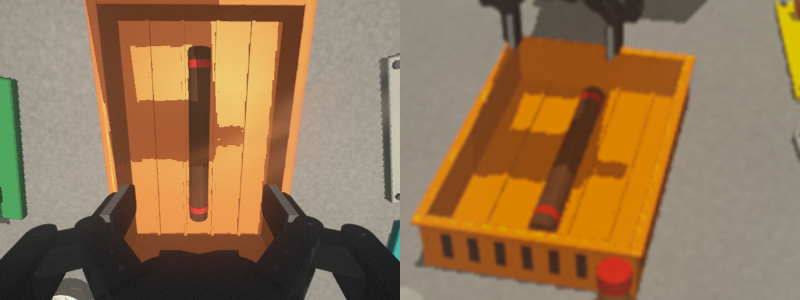

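The worn pin lies flat along the crate ribs near the middle (wrist half, ends at (200,52) and (198,213)). Next is the new pin.

```bash
python3 - <<'E'
from h import *
R=choose([*NEW,.15],-12.6)
move_ptp([*NEW,.13],R)
move_straight([*NEW,.026]); st("at")
close_gripper(100); hold(.2); st("grip")
move_straight([*NEW,.17]); st("up")
R=choose([*RAIL,.17],12.9)
move_ptp([*RAIL,.17],R); hold(.3); st("over rail")
f=grab_frame("wrist");g=grab_frame("scene")["color"]
cv2.imwrite("pics/w4.png",f["color"][:,:,::-1]); np.save("w4.npy",f,allow_pickle=True)
cv2.imwrite("pics/t4.png",np.hstack([cv2.resize(f["color"],(400,300)),cv2.resize(g[130:340,330:610],(400,300))])[:,:,::-1])
E
```

```text
at t 14.43 p [ 0.5135 -0.2909  0.0268] F [-0.9 -0.1  0.9] T [ 0.05 -0.    0.03] w 0.0852 g 0.0
grip t 15.22 p [ 0.5129 -0.2912  0.0267] F [-1.  -1.   5.9] T [0.07 0.22 0.09] w 0.0235 g 97.8
up t 16.33 p [ 0.512  -0.2906  0.1688] F [-0.2  0.1 -2.2] T [ 0.01 -0.05  0.05] w 0.0228 g 98.0
over rail t 18.68 p [0.5    0.2751 0.17  ] F [ 0.5 -0.3 -1.4] T [ 0.06 -0.02 -0.01] w 0.0232 g 98.0
```

View pics/t4.png

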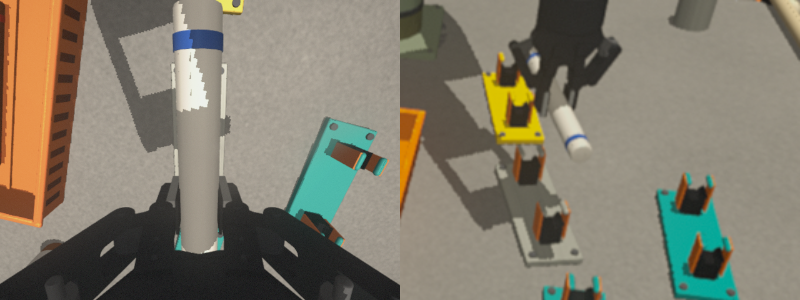

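```bash
python3 - <<'E'
from h import *
close_gripper(120)
move_straight([*RAIL,.062])
for z in np.arange(.058,.0355,-.002):
    move_straight([*RAIL,z],speed=.03); s=st(round(z,3))
    if s["wrist_force"][2]>35: print("stop"); break
E
```

```text
0.058 t 20.14 p [0.4999 0.2755 0.0584] F [-1.  -1.  -0.7] T [-0.    0.   -0.04] w 0.0227 g 117.7
0.056 t 20.39 p [0.5001 0.2754 0.0562] F [ 0.2 -0.8  0.1] T [-0.14 -0.12 -0.11] w 0.0228 g 118.3
0.054 t 20.64 p [0.5003 0.2754 0.0543] F [ 1.2 -0.8  3.3] T [-0.31 -0.26 -0.12] w 0.0227 g 118.7
0.052 t 20.89 p [0.5005 0.2755 0.0526] F [ 1.6 -2.6  4.8] T [-0.35 -0.27 -0.16] w 0.0233 g 119.0
0.05 t 21.14 p [0.5006 0.2756 0.0508] F [ 0.3 -3.6  7.3] T [-0.41 -0.19 -0.21] w 0.0232 g 119.2
0.048 t 21.39 p [0.5008 0.2756 0.049 ] F [ 1.1 -2.8  7. ] T [-0.42 -0.22 -0.21] w 0.0229 g 119.3
0.046 t 21.64 p [0.5008 0.2756 0.0469] F [ 2.1 -4.2  6.2] T [-0.48 -0.26 -0.27] w 0.0229 g 119.3
0.044 t 21.89 p [0.5008 0.2756 0.0446] F [ 2.2 -3.1  5.8] T [-0.44 -0.43 -0.26] w 0.0232 g 119.2
0.042 t 22.14 p [0.5002 0.2753 0.0415] F [ 5.1 -2.3 -1.5] T [-0.37 -0.67 -0.19] w 0.0231 g 118.6
0.04 t 22.39 p [0.499  0.2751 0.0388] F [ 3.1 -2.8 -6.9] T [-0.44 -0.54 -0.19] w 0.0231 g 118.1
0.038 t 22.64 p [0.4989 0.2751 0.0375] F [ 0.8 -3.7 -3.4] T [-0.63 -0.2  -0.17] w 0.023 g 118.2
0.036 t 22.89 p [0.5    0.2752 0.037 ] F [ 0.6 -4.9  3.7] T [-0.81 -0.1  -0.23] w 0.0227 g 118.8
```

```bash
python3 - <<'E'
from h import *
for z in(.035,.034,.033):
    move_straight([*RAIL,z],speed=.02); hold(.2); s=st(z)
    if s["wrist_force"][2]>12: break
release(); hold(.3); st("open")
move_straight([*RAIL,.2]); st("up")
S=[-72.479,18.312,89.639,0,72.044,-1.146]; movej(S); hold(.2); st("home")
f=grab_frame("top");g=grab_frame("scene")["color"]
hsv=cv2.cvtColor(f["color"],cv2.COLOR_RGB2HSV).astype(int)
m=((hsv[...,0]>105)&(hsv[...,0]<130)&(hsv[...,1]>80)).astype(np.uint8); m[:, :180]=0; m[:,250:]=0; m[:190]=0; m[325:]=0
n,l,s_,c=cv2.connectedComponentsWithStats(m)
P=[back(f,c[i],.055)[:2] for i in range(1,n) if s_[i,4]>8]; print(np.round(P,4))
if len(P)==2:
    d=P[0]-P[1]; print("mid",np.mean(P,0),"yaw",np.degrees(np.arctan2(d[1],d[0])))
cv2.imwrite("pics/t5.png",np.hstack([cv2.resize(f["color"][185:335,165:365],(400,300)),cv2.resize(g[200:335,370:550],(400,300),interpolation=cv2.INTER_CUBIC)])[:,:,::-1])
E
```

```text
0.035 t 23.34 p [0.5    0.2752 0.0369] F [-1.6 -6.4 11.2] T [-0.93  0.12 -0.27] w 0.0227 g 120.1
0.034 t 23.79 p [0.5    0.2753 0.0369] F [-2.  -6.9 15.4] T [-1.12  0.45 -0.24] w 0.0229 g 120.7
open t 24.73 p [0.4998 0.2755 0.034 ] F [0.1 0.3 0.8] T [0.06 0.03 0.  ] w 0.0858 g 0.0
up t 25.98 p [0.4993 0.2752 0.199 ] F [-0.1  0.6  0.4] T [-0.02  0.02  0.04] w 0.0861 g 0.0
home t 29.27 p [ 0.1845 -0.5446  0.2313] F [-0.   1.  -0.3] T [ 0.01 -0.01 -0.03] w 0.0852 g 0.0
[[0.5913 0.2965]
 [0.4096 0.2558]]
mid [0.50043132 0.27614141] yaw 12.624490750842861
```

View pics/t5.png

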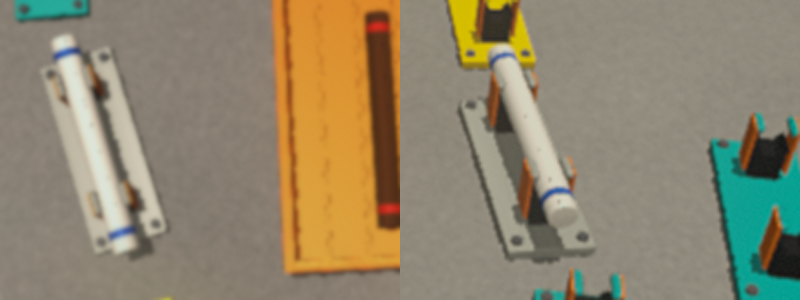

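The new pin is seated between both jaw pairs, with bands at crop (67,53) and (120,233). These lie within 1.5 mm of where the seated worn pin's bands were, and the pin reached a hard stop. Handing in.

```bash
python3 -c "
from cell import *
print(hand_in())"
```

```text
the job is handed in; nothing more can be done
None
```

The job is handed in (no verdict came back): the worn pin lies flat in the crate, the new white pin is home in both clips and released, and the robot stayed clear of the bottle, jar and bowl.

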